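# Clamp a broken tensile bar in the tilted three-jaw chuck

### The job

Take the broken half of the tensile bar (the round bar with a thick threaded head and a thinner broken-off neck) out of the wooden rack and stand it, head first and broken end outwards, in the tilted three-jaw chuck under the video microscope, with the head right down on the bottom of the bore. Let go of it, then turn the chuck's knurled ring clockwise (as you look onto the chuck's face) until the three jaws hold the bar firmly and straight. Nothing may touch the broken face, do not bump the microscope or shift the chuck's tilt, and leave the other samples and the dropper bottle where they are.

Things in the scene. Friction and masses are not known exactly. Their poses are not given: they have to be found in the camera images.
- tensile_half: Steel half bar to clamp, loose, 60 g, 54 mm long, head down in a rack hole. Origin: centre of the head's underside; z runs along the bar to the broken end. Head: diameter 16, height 0 to 29 mm, foot bevelled 2 mm; cone to 33; neck: diameter 10, 33 to 48 mm, thinning to 8 at 52; then broken_face. In the rack it stands 40 mm out of the top. Grip the neck with the fingertips at least 31 mm above the origin.
- broken_face: The rough fracture on the end of the bar: a blunt cone of diameter 6 mm, 2 mm high, on the bar's axis. Origin 52 mm above the bar's origin. Nothing may touch it (the sides of the neck may be gripped up to the top).
- broken_end (a point): Tip of the broken face, on the bar's axis, 54 mm from the bar's origin. 36 mm out from the chuck's face when the bar is fully home.
- head_mid (a point): Point on the bar's axis in the head, 23 mm from the bar's origin; lies on chuck_grip when the bar is fully home and centred.
- rack: Fixed wooden block, 56 x 190 x 24 mm (x, y, z), origin at the centre of its underside. Four holes of diameter 18 mm, 14 mm deep, in one row along its y axis at y = -69, -23, 23 and 69 mm. Three of them hold the half bar, the plain stub and the bolt, in any order; the hole at y = 23 mm is empty.
- chuck_face (a point): Centre of the chuck's steel face; its z axis is the chuck's axis, pointing outwards. The chuck leans 29 to 43 degrees from vertical, roughly towards the robot (the stand's -x). In this frame: bore of diameter 18.5 mm from z = 0 to its flat bottom at z = -18 mm; three jaws stand on the face, z = 0 to 10 mm, within 25 mm of the axis; the knurled ring lies round the body below the face.
- chuck_grip (a point): Point on the chuck's axis, 5 mm out from the face, halfway up the jaws.
- ring_mid (a point): Point on the axis at half the height of the knurled ring, 13 mm below the chuck's face; turns with the ring. The ring is a steel cylinder, diameter 56 mm, 22 mm high (2 to 24 mm below the face). There is free room for open fingers round it, to 60 mm from the axis and down to the ring's lower edge; the back plate, diameter 64 mm, begins 34 mm below the face.
- chuck_ring (a joint): Ring angle, rad, 0 (open; jaw faces 13 mm from the axis) to 3.2. Grows clockwise as seen looking onto the chuck's face; closes each jaw 2.5 mm per rad. Starts at 0 to 0.9. Jaws meet the bar at about 2.0; friction 0.2 N m in free turning, rising to 0.35 to 0.5 N m as the bar is held firmly, at about 2.25 to 2.5. It stays where it is left, also under load; turn it in several grips.
- cradle (a joint): Lean of the chuck from vertical towards the stand's -x, rad, 0.5 to 0.75 at the start. It is locked very stiffly (20 N m): leave it.
- jaw_a: One of the chuck's three jaws, a steel block 11 x 9 x 10 mm (along the radius, across, along the axis) that slides along the radius at angle 0 about the chuck's axis. Origin: foot of its inner (gripping) face, on the chuck's face. Driven only by the ring.
- jaw_b: The like of jaw_a, at 120 degrees.
- jaw_c: The like of jaw_a, at 240 degrees.
- stand: Fixed base plate of the microscope stand, 12 mm thick, x from -90 to 105 mm, y from -90 to 90 mm; origin at table level under the chuck's tilt axis. The tilt axis runs along y at 82 mm height between two cheeks (y = +-40 to 50 mm, up to 100 mm high); the chuck's face is 60 mm from it.
- microscope: Video microscope, origin and axes as stand. Post: diameter 22 mm at x = 85, y = 60, 382 mm high. Boom with clamp block (44 mm wide) from the post to the tube at 320 to 365 mm height. Upright tube over x = y = 0: diameter 38 mm from 290 mm height, 52 mm from 330 to 360, top 435. Fixed. A gripper coming straight down onto the chuck hits it; along the chuck's axis there is room.
- bar_stub: Bystander in the rack: plain steel round bar, diameter 16 mm, 42 mm long, no neck. Origin at its underside.
- bolt: Bystander in the rack: dark steel hexagon bolt standing head up, shank diameter 16 mm, head 24 mm across flats and 10 mm high, 44 mm long. Origin at the foot of its shank.
- mount: Bystander on the stand's base plate: black resin disc, diameter 30 mm, 20 mm high. Origin at its underside.
- dropper: Bystander on the table beside the rack's +x side: amber dropper bottle, diameter 34 mm, 72 mm high. Origin at its underside.
There are look-alikes about, which are no part of the job. What is shaped like the tensile_half but green or yellow is not meant.

How it is judged:
On the way, in this order (a step that is already met when the one before it is completed fails the run):
1. the half bar is drawn out of its hole in the rack (z of tensile_half in the frame of rack above 0.03 m), for 0.1 s.
2. the half bar stands head down on the bottom of the chuck's bore and the gripper has let go of it (z of tensile_half in the frame of chuck_face below -0.0155 m and distance between head_mid and chuck_grip below 0.008 m and z of broken_end in the frame of chuck_face above 0.025 m and contact force between the fingers and tensile_half below 0.1 N), for 0.2 s.
3. the ring has closed all three jaws on the bar, each pressing on it with more than 6 N (contact force between each of jaw_a, jaw_b, jaw_c and tensile_half above 6 N), for 0.3 s.
At the end, for the whole second after the job is handed in: The half bar is in the chuck, broken end outwards, its head within 2.5 mm of the bottom of the bore, its axis within 3 mm and 4 degrees of the chuck's axis, each of the three jaws pressing on it with more than 6 N; it is at rest and released, and the chuck leans as before (face within 4 mm) (all of step 3 and z of tensile_half in the frame of chuck_face below -0.0155 m and distance between head_mid and chuck_grip below 0.003 m and angle between the z axis of tensile_half and the z axis of chuck_face, either way round below 0.07 rad and z of broken_end in the frame of chuck_face above 0.03 m and linear speed of tensile_half below 0.01 m/s and distance of chuck_face from where it was at the start of the episode below 0.004 m); the robot touches nothing.
It fails at once if something touches the broken face (contact force between broken_face and anything else above 0.5 N).
It fails at once if the microscope is bumped (contact force between microscope and anything else above 3 N).
It fails at once if the chuck's tilt is shifted (distance of chuck_face from where it was at the start of the episode above 0.008 m).
It fails at once if the plain stub, the bolt, the resin mount or the dropper bottle is disturbed (distance of any of bar_stub, bolt, mount, dropper from where it was at the start of the episode above 0.012 m).
It also fails if it takes over 64 s, if anything falls off the work surface, if the arm or the gripper's body presses on something with over 40 N, if the wrist force passes 120 N, or if a joint passes its speed limit or range.

### The arm

A 6-joint arm with a two-finger parallel gripper is mounted at the origin on the work surface. World frame = base frame: x ahead of the robot, y to its left, z up, the work surface at z = 0. Lengths are in m, angles in rad, forces in N, time in s.
With the tool pointing down it reaches from about 0.325 to 0.9 m from the base axis. Payload 6.1 kg.
Tool frame: the origin (TCP) lies at the very end of the fingers, on their centre line; the grasp point (between the pads) lies 19 mm behind it; z points along the fingers, x is the direction in which the jaws open and shut, and the axes are right-handed (so a half turn about z gives the same grasp; the last joint's range is limited). The gripper opens to 85 mm and grips with 20 to 120 N. Pads are 22 mm wide; open, the fingers measure 114 mm over their backs; the gripper's body (76 mm by 85 mm) begins 54 mm behind the grasp point. The pads swing forward as they close: fully open they stand 13 mm farther back than shut.
Start: joints at [-1.31, 0.22, 1.526, -0, 1.395, -0.126], TCP at [0.236, -0.579, 0.231] pointing down, gripper open.
Joint ranges: [-2.98, 2.98], [-0.91, 2.08], [0.09, 2.57], [-1.24, 4.39], [0.2, 2.65], [-2.68, 2.68]. Speed limits (rad/s): [2.57, 2.57, 3.01, 3.14, 3.14, 3.14].

### API

Orientations are given as a unit quaternion [x, y, z, w].
In Python, from station import env gives the robot as it stands. The module is installed in compiled form; this text tells all that it offers.
- The arm moves only by the tool drive_tool, never from a script. Its argument "moves" is one flat list of numbers, 7 for each row, row after row: the shift along the tool's x, y, z in mm, then the turn, a rotation vector about the tool's x, y, z in rad, then the gripper's target within -1 to 1 (fully open at 1, half-way at 0, shut at -1). In form: [tx, ty, tz, ax, ay, az, grip, tx, ty, tz, ax, ay, az, grip, ...]. A call has 1 to 12 rows; each row shifts and turns the pose as measured when the row begins, along the tool's axes as they then stand; what a row does not reach is not made up. A row lasts 1/10 s, in which the tool goes at most 50 mm and 8.59 degrees, less where a joint would pass 70% of its speed; a pose out of reach is approached as far as the arm can. A call with a gripper value outside its range is refused whole. The fingers move at their own pace and stop on an object; the grip force is fixed at half the most. Time passes only in rows, so rows that do not move let the fingers close. It gives the time, the measured TCP pose, the force and the opening at its end, in the units of the state.
- env.state(): the state, without advancing time (a new reading comes with each control period).
- env.grab_frame(name): name is "side" or "top" or "wrist"; returns the picture (480x640x3 uint8, red, green, blue); there is no depth.
- env.camera_params(name): a dict with "K" (3x3 intrinsics, pixels), "extrinsics" (4x4, takes a point from world to camera coordinates); the wrist camera has in their place "T_tool_cam" (4x4, takes a point from camera to tool coordinates, whose origin is the TCP and whose axes are the tool frame's). Camera axes: x right, y down, z forward; pixel columns grow to the right and rows downward; lengths in m; the calibration is good to about 2 mm. A picture is of the moment at which its call begins: read the wrist's pose just before it. camera_params takes no time and is no camera call.
- env.close_job(): hands the job in, once; it reports no verdict.
The state is a dict: "time": time; "qpos": joint angles; "qd": joint speeds; "tau": joint torques, N m; "ee_pos": TCP position; "ee_rot": TCP orientation; "ft_force": force on the tool from outside, world axes, zero at the start; "torque": the same for the moment, N m; "finger_gap": finger opening in m.
Only numpy, scipy, OpenCV 4.12 (cv2) and the standard library are available. Lean on these libraries where they do the work, as an engineer would, in place of code of your own. Each camera call takes 0.05 s, during which the arm holds its last target. There are 200 camera calls.

## Working session

There is one attempt and no reset: what is moved stays moved. The work goes in short steps, Python scripts to look and compute and a tool call to move; the robot and the scene stay as the last step left them, time stands still between calls to the robot, and variables do not carry over. Pictures are saved under pics/ and viewed, about 8 in all and at most 12, crops included, and the job is handed in when it is done.

Besides the shell and the picture viewer there is one more tool, called after "Call:" in YAML: its name, and indented under it one key for each argument. drive_tool: Moves the arm, as the interface text tells. Its arguments: {"type":"object","properties":{"moves":{"type":"array","items":{"type":"number"}}},"required":["moves"]}

```bash
mkdir -p pics; cat > h.py <<'E'
import numpy as np, cv2
from scipy.spatial.transform import Rotation as R
from station import env
def cam(n,s=None):
    p=env.camera_params(n);K=np.array(p['K'])
    if n!='wrist': return K,np.array(p['extrinsics'])
    s=s or env.state();T=np.eye(4);T[:3,:3]=R.from_quat(s['ee_rot']).as_matrix();T[:3,3]=s['ee_pos']
    return K,np.linalg.inv(T@np.array(p['T_tool_cam']))
def proj(KE,P):
    K,E=KE;c=np.atleast_2d(P)@E[:3,:3].T+E[:3,3];q=c@K.T;return q[:,:2]/q[:,2:]
def ray(KE,uv):
    K,E=KE;d=E[:3,:3].T@np.linalg.solve(K,[uv[0],uv[1],1]);return -E[:3,:3].T@E[:3,3],d/np.linalg.norm(d)
def atz(KE,uv,z):
    o,d=ray(KE,uv);return o+d*(z-o[2])/d[2]
def tri(obs):
    A=np.zeros((3,3));b=np.zeros(3)
    for KE,uv in obs:
        o,d=ray(KE,uv);M=np.eye(3)-np.outer(d,d);A+=M;b+=M@o
    p=np.linalg.solve(A,b);return p
def save(n,im,crop=None,s=1):
    if crop: x0,y0,x1,y1=crop;im=im[y0:y1,x0:x1]
    cv2.imwrite('pics/'+n,cv2.cvtColor(cv2.resize(im,None,fx=s,fy=s,interpolation=cv2.INTER_CUBIC),cv2.COLOR_RGB2BGR))
E
python3 - <<'E'
from h import *
np.set_printoptions(precision=4,suppress=True)
print(env.state())
for n in('side','top'):
    im=env.grab_frame(n);np.save(n+'0.npy',im);save(n+'0.png',im)
    K,E=cam(n);print(n,K.tolist(),'cam at',-E[:3,:3].T@E[:3,3],'fwd',E[2,:3])
print(env.camera_params('wrist'))
E
```

```text
{'time': 0.0, 'qpos': array([-1.3101,  0.2212,  1.5276,  0.    ,  1.3947, -0.1261]), 'qd': array([-0.0012, -0.0011,  0.0021,  0.0011,  0.    , -0.    ]), 'tau': array([ -0.0006, -49.6903, -38.9403,  -0.0003,   0.011 ,  -0.    ]), 'ee_pos': array([ 0.2356, -0.5782,  0.2302]), 'ee_rot': array([ 0.8298, -0.558 , -0.0007, -0.0006]), 'ft_force': array([-0.0727,  0.1106, -1.3083]), 'torque': array([-0.0264,  0.032 ,  0.0057]), 'finger_gap': 0.08562972008886274}
side [[488.8830352187821, 0.0, 317.66411945008997], [0.0, 488.8830352187821, 243.48067081620087], [0.0, 0.0, 1.0]] cam at [0.5553 0.6407 0.5947] fwd [ 0.0584 -0.8086 -0.5855]
top [[460.4145241782369, 0.0, 315.4251549135606], [0.0, 460.4145241782369, 244.42917965946722], [0.0, 0.0, 1.0]] cam at [0.5165 0.0011 0.7793] fwd [ 0.1344  0.0019 -0.9909]
{'K': array([[332.5831,   0.    , 318.5018],
       [  0.    , 332.5831, 241.7342],
       [  0.    ,   0.    ,   1.    ]]), 'T_tool_cam': array([[ 1.    , -0.0002,  0.0003, -0.0009],
       [ 0.0001,  0.9525,  0.3045, -0.0774],
       [-0.0003, -0.3045,  0.9525, -0.1425],
       [ 0.    ,  0.    ,  0.    ,  1.    ]])}
```

View pics/side0.png

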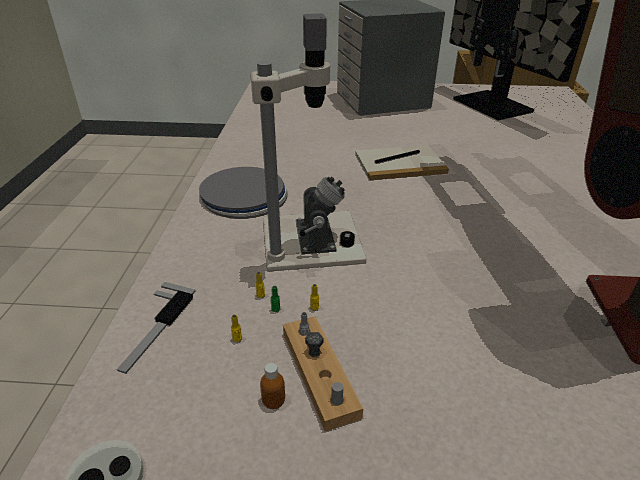

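View pics/top0.png

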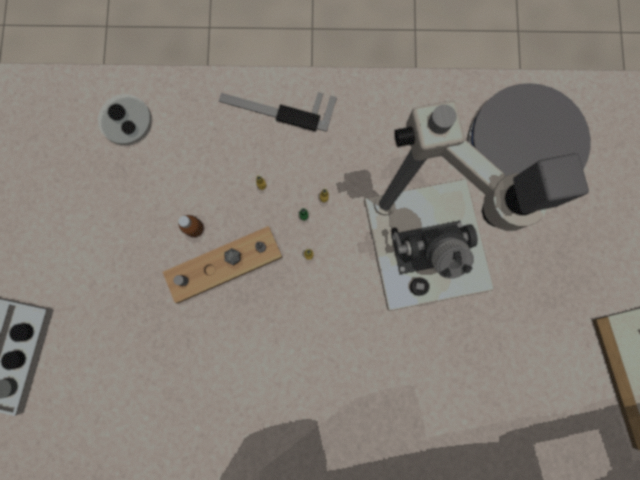

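```bash
python3 - <<'E'
from h import *
np.set_printoptions(precision=4,suppress=True)
t=np.load('top0.npy');s=np.load('side0.npy')
c=lambda im,x0,y0,w,h,f:cv2.resize(im[y0:y0+h,x0:x0+w],None,fx=f,fy=f,interpolation=cv2.INTER_CUBIC)
a=c(t,155,220,135,90,3);b=c(t,365,175,135,135,3)[:,:]
A=np.vstack([a,np.zeros((10,405,3),np.uint8),c(s,270,300,100,48,4)[:, :400].copy() if 0 else c(s,270,300,101,48,4)[:,:404].repeat(1,0) if 0 else np.pad(c(s,270,305,101,75,4),((0,0),(0,1),(0,0)))])
B=np.vstack([c(t,365,180,128,128,3),c(s,290,165,64,70,6)[:,:384] if 0 else cv2.resize(c(s,290,168,96,52,4),(384,208))])
h=600
P=np.hstack([A[:h] if len(A)>=h else np.pad(A,((0,h-len(A)),(0,0),(0,0))),np.pad(B,((0,h-len(B)),(0,0),(0,0)))])
print(P.shape);save('crop.png',P)
KT,KS=cam('top'),cam('side')
print('plate corners',[atz(KT,u,.012)for u in[(367,199),(467,182),(492,290),(388,307)]])
print('rack top corners',[atz(KT,u,.024)for u in[(164,273),(271,229),(283,257),(176,302)]])
print('tensile approx',tri([(KS,(304,314)),(KT,(260,246))]))
E
```

```text
(600, 789, 3)
plate corners [array([ 0.6998, -0.0844,  0.012 ]), array([ 0.7317, -0.2558,  0.012 ]), array([ 0.5478, -0.2913,  0.012 ]), array([ 0.5178, -0.1185,  0.012 ])]
rack top corners [array([0.5687, 0.2506, 0.024 ]), array([0.644 , 0.0768, 0.024 ]), array([0.5974, 0.0558, 0.024 ]), array([0.5217, 0.2284, 0.024 ])]
tensile approx [0.6135 0.09   0.0588]
```

View pics/crop.png

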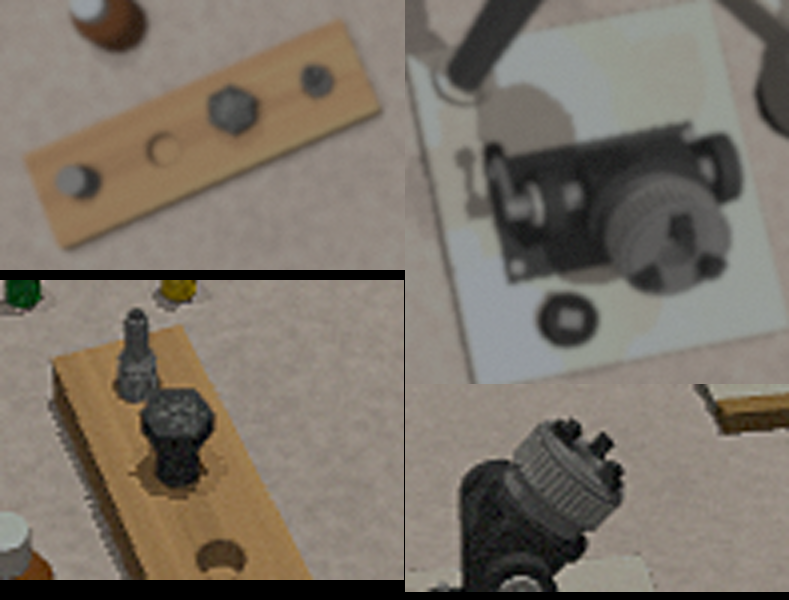

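```bash
python3 - <<'E'
from h import *
np.set_printoptions(precision=4,suppress=True)
KT,KS=cam('top'),cam('side')
f=tri([(KT,(456.7,266)),(KS,(337.3,183.8))]);print('jaws mid',f)
print(proj(KT,f),proj(KS,f))
o=np.array([.617,-.189,.082]);ya=.183
for th in(.5,.6,.7,.75):
    a=np.array([-np.sin(th)*np.cos(ya),-np.sin(th)*np.sin(ya),np.cos(th)])
    print(th,o+.067*a,proj(KT,o+.067*a),proj(KS,o+.067*a))
# view pose: tool z=-axis, tool y=-stand y ; TCP d out of the face
s=env.state();R0=R.from_quat(s['ee_rot'])
th=.62;y=-np.array([-np.sin(ya),np.cos(ya),0]);z=-np.array([-np.sin(th)*np.cos(ya),-np.sin(th)*np.sin(ya),np.cos(th)])
x=np.cross(y,z);Rt=R.from_matrix(np.c_[x,y,z])
tgt=o+.06*-z-.15*z
print('target',tgt,'shift mm',R0.inv().apply(tgt-s['ee_pos'])*1e3,'rotvec',(R0.inv()*Rt).as_rotvec())
E
```

```text
jaws mid [ 0.5768 -0.1969  0.1331]
[[456.7181 265.3965]] [[337.7336 183.8606]]
0.5 [ 0.5854 -0.1948  0.1408] [[456.7664 258.7316]] [[333.3327 180.6966]]
0.6 [ 0.5798 -0.1959  0.1373] [[456.8661 262.9914]] [[336.222  182.1462]]
0.7 [ 0.5746 -0.1969  0.1332] [[456.7887 266.9848]] [[338.8953 183.8494]]
0.75 [ 0.5721 -0.1973  0.131 ] [[456.6847 268.867 ]] [[340.1424 184.7898]]
target [ 0.497  -0.2112  0.2529] shift mm [-241.3975 -380.5645  -22.1062] rotvec [ 0.4215  0.5205 -1.3206]
```

Call:
drive_tool:
  moves: [-25,-39,-2,0,0,0,1,-25,-39,-2,0,0,0,1,-25,-39,-2,0,0,0,1,-25,-39,-2,0,0,0,1,-25,-39,-2,0,0,0,1,-25,-39,-2,0,0,0,1,-25,-39,-2,0,0,0,1,-25,-39,-2,0,0,0,1,-25,-39,-2,0,0,0,1,0,0,0,0.042,0.052,-0.132,1,0,0,0,0.042,0.052,-0.132,1,0,0,0,0.042,0.052,-0.132,1]

```text
time: 1.3
ee_pos: [0.484, -0.2211, 0.2427]
ee_rot: [0.92, -0.381, 0.095, -0.012]
ft_force: [-0.5, -0.8, -0.3]
finger_gap: 0.0852
```

Call:
drive_tool:
  moves: [0,0,0,0.042,0.052,-0.132,1,0,0,0,0.042,0.052,-0.132,1,0,0,0,0.042,0.052,-0.132,1,0,0,0,0.042,0.052,-0.132,1,0,0,0,0.042,0.052,-0.132,1,0,0,0,0.042,0.052,-0.132,1,0,0,0,0,0,0,1]

```text
time: 2.0
ee_pos: [0.4821, -0.2174, 0.2396]
ee_rot: [0.961, 0.017, 0.273, -0.029]
ft_force: [-0.2, 0.2, 0.2]
finger_gap: 0.0854
```

```bash
cat >> h.py <<'E'
np.set_printoptions(precision=4,suppress=True)
def chuckR(th,ya,spin=0):
    y=-np.array([-np.sin(ya),np.cos(ya),0]);z=np.array([np.sin(th)*np.cos(ya),np.sin(th)*np.sin(ya),-np.cos(th)])
    return R.from_matrix(np.c_[np.cross(y,z),y,z])*R.from_rotvec([0,0,spin])
def to(tgt,Rt):
    s=env.state();R0=R.from_quat(s['ee_rot'])
    print('t',s['time'],'q',s['qpos'],'gap',s['finger_gap'],'F',s['ft_force'],'pos',s['ee_pos'])
    print('shift mm',R0.inv().apply(tgt-s['ee_pos'])*1e3,'rotvec',(R0.inv()*Rt).as_rotvec(),'(world d',tgt-s['ee_pos'],')')
E
python3 - <<'E'
from h import *
th,ya=.66,.183;Rt=chuckR(th,ya);z=Rt.as_matrix()[:,2];o=np.array([.617,-.189,.082]);f=o-.06*z
to(f-.15*z,Rt)
s=env.state();im=env.grab_frame('wrist');KE=cam('wrist',s);np.savez('w1.npz',im=im,E=KE[1])
print(proj(KE,[f,f-.018*z]));save('w1.png',im)
E
```

```text
t 2.0 q [-0.8647 -0.3486  2.1474  0.5247  1.0753 -1.0911] gap 0.08544445225566907 F [-0.1617  0.1682  0.2131] pos [ 0.4821 -0.2174  0.2396]
shift mm [11.5084 -4.969  -2.4017] rotvec [ 0.0391  0.102  -0.1369] (world d [0.0083 0.005  0.0083] )
[[348.9685 214.039 ]
 [348.6776 219.7991]]
```

View pics/w1.png

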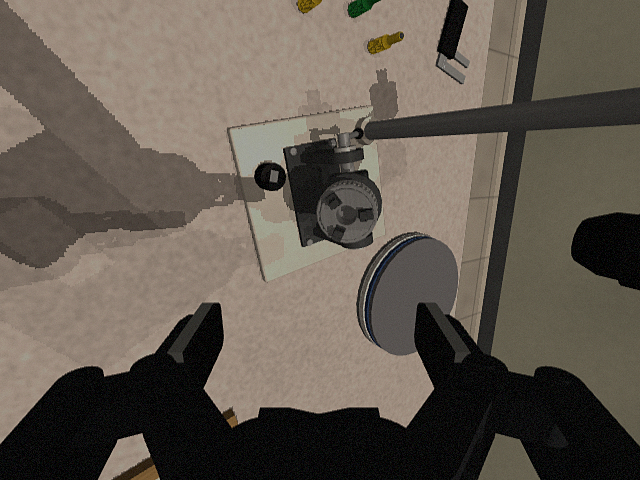

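```bash
python3 - <<'E'
from h import *
d=np.load('w1.npz');im=d['im'];K,_=cam('wrist');KE=(K,d['E'])
th,ya=.66,.183;Rt=chuckR(th,ya);M=Rt.as_matrix();z=M[:,2];o=np.array([.617,-.189,.082]);f=o-.06*z
x0,y0,w,h,S=295,160,100,100,6
c=cv2.resize(im[y0:y0+h,x0:x0+w],None,fx=S,fy=S,interpolation=cv2.INTER_CUBIC)
c=np.clip(c.astype(float)*1.6,0,255).astype(np.uint8)
a=np.linspace(0,2*np.pi,90)
for r,h_,col in((.00925,0,(255,0,0)),(.028,.002,(0,255,0)),(.028,.024,(0,255,255))):
    P=f+h_*z+r*(np.cos(a)[:,None]*M[:,0]+np.sin(a)[:,None]*M[:,1])
    p=((proj(KE,P)-[x0,y0]+.5)*S-.5).astype(int);cv2.polylines(c,[p.reshape(-1,1,2)],True,col,1)
save('w1c.png',c)
# plate corner fit
from scipy.optimize import least_squares
C=np.array([[105,90],[105,-90],[-90,90],[-90,-90]])/1e3
def pl(p):
    k,s=np.cos(p[2]),np.sin(p[2]);return np.c_[p[0]+k*C[:,0]-s*C[:,1],p[1]+s*C[:,0]+k*C[:,1],np.full(4,.012)]
print('plate pred wrist',proj(KE,pl([.617,-.189,.183])),'top',proj(cam('top'),pl([.617,-.189,.183])),'side',proj(cam('side'),pl([.617,-.189,.183])))
E
```

```text
plate pred wrist [[374.3738 106.0345]
 [384.4697 237.1244]
 [228.3517 125.2095]
 [262.6445 283.0352]] top [[365.2512 196.6668]
 [468.4391 179.2149]
 [387.0524 310.4618]
 [493.6159 291.813 ]] side [[267.2432 266.7243]
 [265.0502 216.1214]
 [367.7849 259.9268]
 [352.3257 211.0312]]
```

View pics/w1c.png

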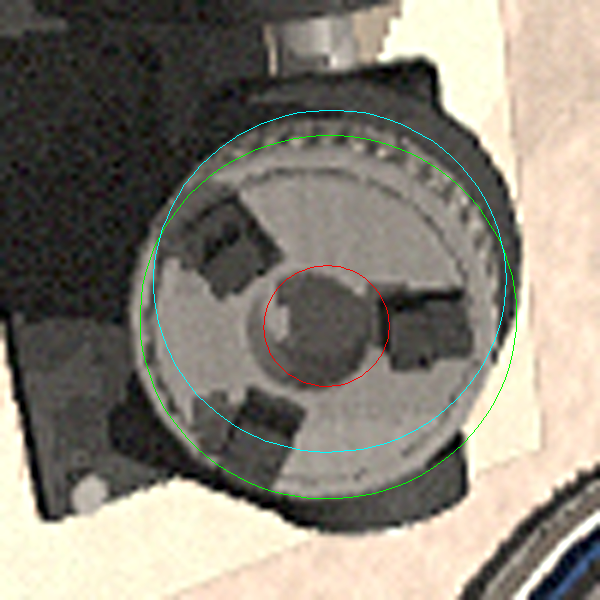

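```bash
python3 - <<'E'
from h import *
print('tip top@.064',atz(cam('top'),(260.5,245.7),.064),'side',atz(cam('side'),(304,313.5),.064))
Rt=R.from_matrix(np.c_[[np.cos(.409),np.sin(.409),0],[np.sin(.409),-np.cos(.409),0],[0,0,-1]])
to(np.array([.612,.0896,.13]),Rt)
s=env.state();R0=R.from_quat(s['ee_rot']);print(R0.inv().apply([.02,.25,.0])*1e3,Rt.inv().apply([.11,.057,-.11])*1e3)
E
```

```text
tip top@.064 [0.6105 0.0886 0.064 ] side [0.6158 0.0938 0.064 ]
t 2.05 q [-0.8633 -0.3486  2.1463  0.5227  1.0751 -1.0839] gap 0.08521554365259774 F [ 0.2425 -0.2291 -0.809 ] pos [ 0.4823 -0.2175  0.24  ]
shift mm [  56.38   -295.5115  180.7978] rotvec [ 0.0552 -0.556  -0.3688] (world d [ 0.1297  0.3071 -0.11  ] )
[  20.1104 -248.5991   26.345 ] [123.5955  -8.5525 110.    ]
```

Call:
drive_tool:
  moves: [4,-43,5,0,0,0,1,4,-43,5,0,0,0,1,4,-43,5,0,0,0,1,4,-43,5,0,0,0,1,4,-43,5,0,0,0,1,4,-43,5,0,0,0,1,0,0,0,0.011,-0.11,-0.074,1,0,0,0,0.011,-0.11,-0.074,1,0,0,0,0.011,-0.11,-0.074,1,0,0,0,0.011,-0.11,-0.074,1,0,0,0,0.011,-0.11,-0.074,1,0,0,0,0,0,0,1]

```text
time: 3.25
ee_pos: [0.5135, 0.0569, 0.245]
ee_rot: [0.983, 0.184, -0.006, -0.001]
ft_force: [0.2, -0.8, 0.1]
finger_gap: 0.0852
```

```bash
cat >> h.py <<'E'
RG=R.from_matrix(np.c_[[np.cos(.409),np.sin(.409),0],[np.sin(.409),-np.cos(.409),0],[0,0,-1]])
E
python3 -c "
from h import *
to(np.array([.612,.0896,.13]),RG)"
```

```text
t 3.25 q [-0.0415 -0.0409  1.7801 -0.0013  1.4134 -0.412 ] gap 0.08523490542784304 F [ 0.2112 -0.7981  0.1137] pos [0.5135 0.0569 0.245 ]
shift mm [104.9123   5.5789 113.9072] rotvec [-0.0034  0.0106 -0.0384] (world d [ 0.0985  0.0327 -0.115 ] )
```

Call:
drive_tool:
  moves: [27,2,28,0,0,-0.02,1,27,2,28,0,0,-0.018,1,27,2,28,0,0,0,1,25,1,28,0,0.01,0,1,2,0,2,0,0,0,1,0,0,0,0,0,0,1]

```text
time: 3.85
ee_pos: [0.6216, 0.0943, 0.1303]
ee_rot: [0.982, 0.19, 0.009, 0.003]
ft_force: [0.9, 0.3, 0.1]
finger_gap: 0.0853
```

```bash
python3 - <<'E'
from h import *
to(np.array([.612,.0896,.13]),RG)
s=env.state();im=env.grab_frame('wrist');KE=cam('wrist',s);np.savez('w2.npz',im=im,E=KE[1])
b=np.array([.612,.0896,.01])
p=proj(KE,[b+[0,0,.054],b+[0,0,.014]]);print(p)
x0,y0=(p.mean(0)-[70,52]).astype(int);print(x0,y0)
c=np.clip(im*1.5,0,255).astype(np.uint8)
save('w2.png',c,(x0,y0,x0+140,y0+105),5)
E
```

```text
t 3.85 q [ 0.0265  0.3025  1.624  -0.0024  1.1969 -0.3549] gap 0.08528440541372515 F [0.9018 0.3103 0.1275] pos [0.6216 0.0943 0.1303]
shift mm [-10.6678   0.8221   0.165 ] rotvec [ 0.0086 -0.0162 -0.0268] (world d [-0.0096 -0.0047 -0.0003] )
[[301.8465 259.2924]
 [303.4602 240.7954]]
232 198
```

View pics/w2.png

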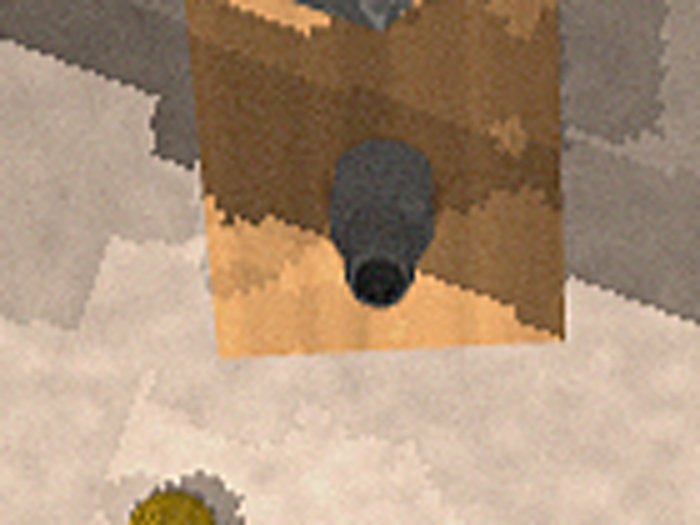

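```bash
python3 - <<'E'
from h import *
d=np.load('w2.npz');KE=(cam('wrist')[0],d['E'])
p=atz(KE,(308,253.6),.062);print(p)   # face centre is about 2 mm below tip
p2=atz(KE,(232+381/5,198+190/5),.039);print('shoulder',p2)
to(np.r_[p[:2],.044],RG)
E
```

```text
[0.6146 0.0942 0.062 ]
shoulder [0.6125 0.099  0.039 ]
t 3.9 q [ 0.0263  0.3017  1.6248 -0.0023  1.1974 -0.3555] gap 0.08579187174046878 F [-0.8657  0.126  -0.7877] pos [0.6211 0.0943 0.1304]
shift mm [-7.4401 -3.0887 86.2568] rotvec [ 0.0083 -0.0157 -0.0264] (world d [-0.0065 -0.0001 -0.0864] )
```

Call:
drive_tool:
  moves: [-7.5,-3,10,0.008,-0.016,-0.026,1,0,0,25,0,0,0,1,0,0,25,0,0,0,1,0,0,16,0,0,0,1,0,0,6,0,0,0,1,0,0,0,0,0,0,1]

```text
time: 4.5
ee_pos: [0.6139, 0.0932, 0.0543]
ee_rot: [0.979, 0.203, 0.006, 0.002]
ft_force: [-0.2, 0.6, 0.5]
finger_gap: 0.0857
```

```bash
python3 - <<'E'
from h import *
to(np.array([.6146,.0942,.044]),RG)
E
```

```text
t 4.5 q [ 0.0244  0.3835  1.6787 -0.0014  1.0679 -0.3829] gap 0.08569959733653504 F [-0.1754  0.584   0.5387] pos [0.6139 0.0932 0.0543]
shift mm [ 0.9347 -0.6828 10.2688] rotvec [ 0.0054 -0.0101 -0.001 ] (world d [ 0.0007  0.001  -0.0103] )
```

Call:
drive_tool:
  moves: [1,-0.5,8,0.005,-0.01,0,1,0,0,2,0,0,0,1,0,0,1,0,0,0,1,0,0,0,0,0,0,-1,0,0,0,0,0,0,-1,0,0,0,0,0,0,-1,0,0,0,0,0,0,-1,0,0,0,0,0,0,-1,0,0,0,0,0,0,-1,0,0,0,0,0,0,-1,0,0,0,0,0,0,-1]

```text
time: 5.6
ee_pos: [0.6173, 0.094, 0.0469]
ee_rot: [0.979, 0.203, 0.002, 0.001]
ft_force: [-1.2, -0.6, 0.4]
finger_gap: 0.0066
```

```bash
python3 - <<'E'
from h import *
to(np.array([.6146,.0942,.044]),RG)
E
```

```text
t 5.6 q [ 0.0252  0.4054  1.6653 -0.0007  1.066  -0.3825] gap 0.0066141724190574465 F [-1.2178 -0.5543  0.4333] pos [0.6173 0.094  0.0469]
shift mm [-2.4129 -1.3004  2.88  ] rotvec [ 0.0024 -0.0042 -0.001 ] (world d [-0.0027  0.0002 -0.0029] )
```

```bash
python3 - <<'E'
from h import *
im=env.grab_frame('wrist');print(env.state()['finger_gap'])
s=env.grab_frame('side')
c=lambda im,x0,y0,w,h,f:cv2.resize(im[y0:y0+h,x0:x0+w],None,fx=f,fy=f,interpolation=cv2.INTER_CUBIC)
P=np.hstack([c(im,220,250,200,200,2),c(s,255,265,100,100,4)]);P=np.clip(P*1.5,0,255).astype(np.uint8)
save('g1.png',P)
E
```

```text
0.006882819214866842
```

View pics/g1.png

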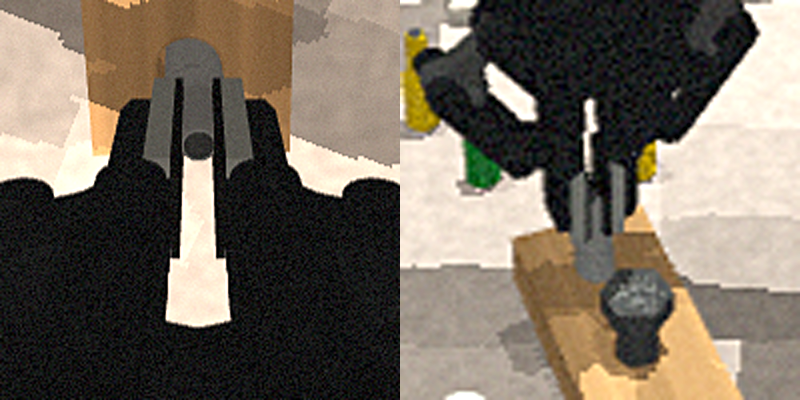

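Call:
drive_tool:
  moves: [0,0,-6,0,0,0,-1,0,0,-12,0,0,0,-1,0,0,-20,0,0,0,-1,0,0,-35,0,0,0,-1,0,0,-35,0,0,0,-1,0,0,-35,0,0,0,-1,-22,-10,-35,0,0,0,-1,-22,-10,-20,0,0,0,-1,-22,-10,0,0,0,0,-1,-22,-10,0,0,0,0,-1,-22,-10,0,0,0,0,-1,0,0,0,0,0,0,-1]

```text
time: 6.9
ee_pos: [0.4931, 0.0969, 0.2634]
ee_rot: [0.979, 0.203, 0.008, 0.001]
ft_force: [1.1, 0.0, -0.8]
finger_gap: 0.0072
```

```bash
python3 - <<'E'
from h import *
Rt=chuckR(.69,.183);z=Rt.as_matrix()[:,2];o=np.array([.617,-.189,.082]);f=o-.06*z
print(f,f-.1*z);to(f-.1*z,Rt)
E
```

```text
[ 0.5794 -0.196   0.1283] [ 0.5169 -0.2075  0.2054]
t 6.9 q [ 0.0367 -0.1113  1.812   0.0005  1.4239 -0.3713] gap 0.00717198791784328 F [ 1.1066  0.0171 -0.8184] pos [0.4931 0.0969 0.2634]
shift mm [-99.8434 288.5612  58.0679] rotvec [-0.0738  0.6704  0.217 ] (world d [ 0.0238 -0.3044 -0.058 ] )
```

Call:
drive_tool:
  moves: [-16,41,0,0,0,0,-1,-16,41,0,0,0,0,-1,-16,41,0,0,0,0,-1,-16,41,0,0,0,0,-1,-16,41,0,0,0,0,-1,-16,41,0,0,0,0,-1,0,0,0,-0.015,0.134,0.043,-1,0,0,0,-0.015,0.134,0.043,-1,0,0,0,-0.015,0.134,0.043,-1,0,0,0,-0.015,0.134,0.043,-1,0,0,0,-0.015,0.134,0.043,-1,0,0,0,0,0,0,-1]

```text
time: 8.1
ee_pos: [0.5101, -0.1817, 0.27]
ee_rot: [0.931, 0.084, 0.353, -0.029]
ft_force: [-0.6, -0.8, -1.1]
finger_gap: 0.0068
```

```bash
python3 - <<'E'
from h import *
Rt=chuckR(.69,.183);z=Rt.as_matrix()[:,2];o=np.array([.617,-.189,.082]);f=o-.06*z
to(f-.1*z,Rt)
E
```

```text
t 8.1 q [-0.8607 -0.4191  2.2027  0.7103  1.0581 -1.3056] gap 0.006824148236327982 F [-0.5777 -0.7874 -1.0778] pos [ 0.5101 -0.1817  0.27  ]
shift mm [-41.3097  26.2247  49.9147] rotvec [ 0.008  -0.0337  0.0001] (world d [ 0.0068 -0.0258 -0.0646] )
```

Call:
drive_tool:
  moves: [-20,13,10,0.004,-0.017,0,-1,-20,13,10,0.004,-0.017,0,-1,0,0,20,0,0,0,-1,0,0,10,0,0,0,-1,0,0,0,0,0,0,-1]

```text
time: 8.6
ee_pos: [0.52, -0.2136, 0.2119]
ee_rot: [0.938, 0.091, 0.333, -0.025]
ft_force: [0.8, 0.7, -1.3]
finger_gap: 0.0071
```

```bash
python3 - <<'E'
from h import *
Rt=chuckR(.69,.183);M=Rt.as_matrix();z=M[:,2];o=np.array([.617,-.189,.082]);f=o-.06*z
to(f-.1*z,Rt)
s=env.state();im=env.grab_frame('wrist');KE=cam('wrist',s);np.savez('w3.npz',im=im,E=KE[1])
T=R.from_quat(s['ee_rot']).as_matrix();tp=np.array(s['ee_pos'])
c2=lambda im,x0,y0,w,h,f:cv2.resize(im[y0:y0+h,x0:x0+w],None,fx=f,fy=f,interpolation=cv2.INTER_CUBIC)
x0,y0,w,h,S=250,190,130,150,4
si=env.grab_frame('side')
def draw(img,KE,x0,y0,w,h,S):
    c=np.clip(c2(img,x0,y0,w,h,S)*1.5,0,255).astype(np.uint8);a=np.linspace(0,2*np.pi,90)
    def circ(P0,A,r,col):
        P=P0+r*(np.cos(a)[:,None]*A[:,0]+np.sin(a)[:,None]*A[:,1])
        cv2.polylines(c,[((proj(KE,P)-[x0,y0]+.5)*S).astype(int).reshape(-1,1,2)],True,col,1)
    for r,d,col in((.00925,0,(255,0,0)),(.028,.002,(0,255,0)),(.028,.024,(0,255,255))): circ(f+d*z,M,r,col)
    for r,d in((.008,0),(.003,-.054)): circ(tp+T[:,2]*(.037+d),T,r,(255,255,0))
    return c
A=draw(im,KE,x0,y0,w,h,S);B=draw(si,cam('side'),300,165,50,150//2+0,4*1) if 0 else draw(si,cam('side'),298,140,55,120,5)
P=np.hstack([A,B]);print(P.shape);save('w3.png',P)
E
```

```text
t 8.6 q [-0.8709 -0.255   2.1782  0.7209  0.9686 -1.4093] gap 0.007120410524651375 F [ 0.8474  0.7472 -1.2842] pos [ 0.52   -0.2136  0.2119]
shift mm [-5.5958 -6.6073  3.7396] rotvec [0.0076 0.0084 0.0126] (world d [-0.0032  0.006  -0.0065] )
(600, 795, 3)
```

View pics/w3.png

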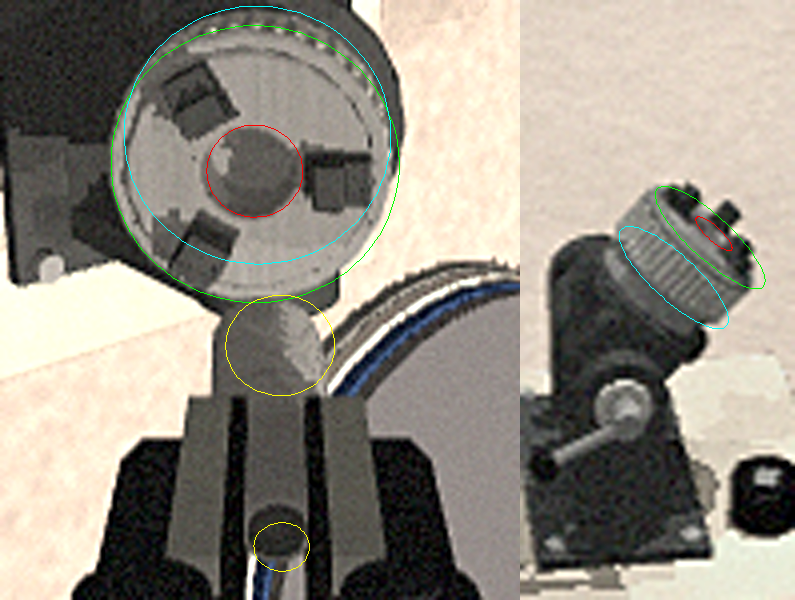

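```bash
python3 - <<'E'
from h import *
d=np.load('w3.npz');im=d['im'].astype(int).sum(2)//3
print('cols',list(range(300,336,3)))
for r in range(255,292): print(r,im[r,300:336:3])
E
```

```text
cols [300, 303, 306, 309, 312, 315, 318, 321, 324, 327, 330, 333]
255 [ 60  60  64 117 114 116 111 113 111 115 110 114]
256 [ 56  40  82 111 114 111 107 116 108 113 110 116]
257 [ 58  28 114 112 106 110 109 115 112 111 116 117]
258 [ 45  42 116 110 112 114 109 112 112 115 115  92]
259 [ 56  41 118 112 109 114 110 111 111 122 115  52]
260 [ 53  69  98 110 112 111 106 106 112 119  87  48]
261 [ 60 115 105  84 103 102  91 109 113 107  61  54]
262 [ 45 117 116 108 111 109 105 109 108  76  52  50]
263 [ 21  61 116 118 115 118 123 105  69  58  57  46]
264 [18 30 63 90 88 72 80 59 58 59 53 42]
265 [10 33 35 47 60 56 61 89 57 56 53 40]
266 [ 83  28  41  60  56  57  73  97  74  53  50 126]
267 [177  10  45  54  59  61  67 105  94  59  42 168]
268 [177 118  53  63  59  58  63  77 106  40 164 165]
269 [148 162  49  49  63  59  66  96 103 108 172 160]
270 [161 164  54  59  63  60  71  79 106 105 161 162]
271 [167 165  52  59  68  61  71  83 102  84 162 172]
272 [167 119  56  55  62  66  72  97 107 100 166  96]
273 [162  76  63  65  58  69  64  71 106 103 178  41]
274 [165  75  54  53  60  59  65
[... 203 characters left out ...]
9  58  66  54 107  98 110  93  96]
279 [153  41  60  58  61  62  63  76 101 109 112  66]
280 [148  33  61  59  63  62  63  66  99 107  93  78]
281 [156  35  56  64  63  58  57  63 107 101  97  81]
282 [157  36  53  58  60  49  51  62  82 108  90  82]
283 [163  39  54  57  56  48  54  61  60 106  83  77]
284 [163  43  61  60  58  62  54  71  67 114 106 127]
285 [157  40  56  52  56  59  57  65  68  77 112 199]
286 [157  42  56  55  60  52  53  60  67  60 118 195]
287 [163  43  63  59  55  62  57  57  65  64 118 103]
288 [144  50  52  48  59  58  57  58  67  59 112  31]
289 [75 48 55 20 57 60 53 53 68 21 68 44]
290 [48 48 56  0 65 59 54 46 71  2 46 55]
291 [52 50 56  5 59 56 52 53 56  3 41 49]
```

```bash
cat >> h.py <<'E'
TH,YA=.69,.183
zc=chuckR(TH,YA).as_matrix()[:,2];F=np.array([.617,-.189,.082])-.06*zc
B=np.array([-.0009,0,.0375])
def ins(b,dx=0,dy=0):
    M=chuckR(TH,YA).as_matrix();Rt=chuckR(TH,YA)*R.from_rotvec([.028,0,0])
    to(F-zc*b/1e3+M[:,0]*dx/1e3+M[:,1]*dy/1e3-Rt.apply(B),Rt)
E
python3 -c "
from h import *
ins(25)"
```

```text
t 8.7 q [-0.8718 -0.2575  2.1786  0.7218  0.9692 -1.4098] gap 0.006905250857814534 F [-0.5634  0.1496 -0.4805] pos [ 0.52   -0.2138  0.2131]
shift mm [-5.1276 -6.1027 42.1631] rotvec [0.0368 0.0069 0.013 ] (world d [ 0.0212  0.0097 -0.036 ] )
```

Call:
drive_tool:
  moves: [-5,-6,5,0.037,0.007,0.013,-1,0,0,10,0,0,0,-1,0,0,12,0,0,0,-1,0,0,10,0,0,0,-1,0,0,5,0,0,0,-1,0,0,0,0,0,0,-1]

```text
time: 9.3
ee_pos: [0.5435, -0.202, 0.1765]
ee_rot: [0.936, 0.092, 0.336, -0.045]
ft_force: [-0.7, 0.7, -1.3]
finger_gap: 0.0069
```

```bash
python3 - <<'E'
from h import *
ins(20)
s=env.state();im=env.grab_frame('wrist');KE=cam('wrist',s);np.savez('w4.npz',im=im,E=KE[1])
a=np.linspace(0,2*np.pi,90);x0,y0,w,h,S=265,190,105,100,7
c=np.clip(cv2.resize(im[y0:y0+h,x0:x0+w],None,fx=S,fy=S,interpolation=cv2.INTER_CUBIC)*1.5,0,255).astype(np.uint8)
M=chuckR(TH,YA).as_matrix();T=R.from_quat(s['ee_rot']).as_matrix()
for P0,A,r,col in((F,M,.00925,(255,0,0)),(F+zc*.002,M,.028,(0,255,0)),(s['ee_pos']+T@(B-[0,0,.002]),T,.008,(255,255,0))):
    P=P0+r*(np.cos(a)[:,None]*A[:,0]+np.sin(a)[:,None]*A[:,1]);cv2.polylines(c,[((proj(KE,P)-[x0,y0]+.5)*S).astype(int).reshape(-1,1,2)],True,col,1)
save('w4.png',c)
E
```

```text
t 9.3 q [-0.829  -0.1437  2.1632  0.7833  0.9078 -1.4562] gap 0.006883726257629315 F [-0.7193  0.6952 -1.2505] pos [ 0.5435 -0.202   0.1765]
shift mm [-1.731   1.7662  2.8543] rotvec [-0.002  -0.0011  0.0019] (world d [ 0.0008 -0.0016 -0.0033] )
```

View pics/w4.png

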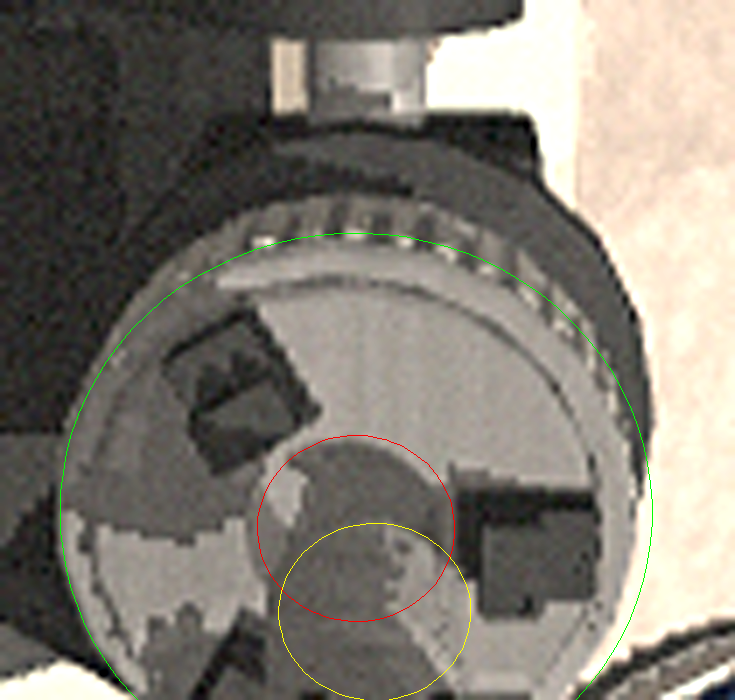

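Call:
drive_tool:
  moves: [-1.7,1.8,2,0,0,0,-1,0,0,4,0,0,0,-1,0,0,5,0,0,0,-1,0,0,0,0,0,0,-1]

```text
time: 9.75
ee_pos: [0.5499, -0.203, 0.1672]
ee_rot: [0.936, 0.092, 0.337, -0.044]
ft_force: [-0.4, 0.2, -0.8]
finger_gap: 0.007
```

```bash
python3 -c "
from h import *
ins(5)"
```

```text
t 9.75 q [-0.8193 -0.1137  2.1568  0.797   0.8834 -1.4711] gap 0.007008476617632211 F [-0.438   0.1693 -0.7876] pos [ 0.5499 -0.203   0.1672]
shift mm [-0.5352 -0.3235  6.8438] rotvec [-0.0006 -0.002   0.0026] (world d [ 0.0038  0.0012 -0.0056] )
```

Call:
drive_tool:
  moves: [-0.5,-0.3,4,0,-0.002,0,-1,0,0,4,0,0,0,-1,0,0,4,0,0,0,-1,0,0,3,0,0,0,-1,0,0,0,0,0,0,-1]

```text
time: 10.25
ee_pos: [0.5598, -0.2008, 0.1547]
ee_rot: [0.936, 0.092, 0.336, -0.043]
ft_force: [-1.1, -0.2, 0.3]
finger_gap: 0.0069
```

```bash
python3 -c "
from h import *
ins(-10)"
```

```text
t 10.25 q [-0.7973 -0.0748  2.1477  0.8117  0.8482 -1.4803] gap 0.0069382316956338305 F [-1.0861 -0.1645  0.3056] pos [ 0.5598 -0.2008  0.1547]
shift mm [-0.3577  0.0466  5.7133] rotvec [ 0.0002 -0.0002  0.0029] (world d [ 0.0033  0.0007 -0.0046] )
```

Call:
drive_tool:
  moves: [-0.3,0,4,0,0,0,-1,0,0,4,0,0,0,-1,0,0,3,0,0,0,-1,0,0,0,0,0,0,-1]

```text
time: 10.65
ee_pos: [0.5671, -0.1996, 0.1454]
ee_rot: [0.936, 0.092, 0.336, -0.043]
ft_force: [-0.5, -1.1, 0.6]
finger_gap: 0.0069
```

```bash
python3 -c "
from h import *
ins(-18)"
```

```text
t 10.65 q [-0.7829 -0.0453  2.1404  0.8257  0.8228 -1.4907] gap 0.006866458273191444 F [-0.492  -1.0615  0.6456] pos [ 0.5671 -0.1996  0.1454]
shift mm [-0.0965 -0.2504  1.8638] rotvec [ 0.0013 -0.0003  0.0029] (world d [ 0.001   0.0005 -0.0015] )
```

Call:
drive_tool:
  moves: [0,0,1,0,0,0,-1,0,0,1,0,0,0,-1,0,0,0.5,0,0,0,-1,0,0,0,0,0,0,-1]

```text
time: 11.05
ee_pos: [0.5688, -0.1993, 0.1433]
ee_rot: [0.936, 0.092, 0.336, -0.043]
ft_force: [0.6, -0.5, -1.6]
finger_gap: 0.0069
```

```bash
python3 -c "
from h import *
ins(-18)
print('axial F',env.state()['ft_force']@zc)"
```

```text
t 11.05 q [-0.7795 -0.0384  2.1384  0.8289  0.8171 -1.4929] gap 0.006857744839944594 F [ 0.59   -0.4551 -1.628 ] pos [ 0.5688 -0.1993  0.1433]
shift mm [-0.1443 -0.3526 -0.875 ] rotvec [ 0.0014 -0.0003  0.003 ] (world d [-0.0007  0.0002  0.0006] )
axial F 1.5720856649916635
```

Call:
drive_tool:
  moves: [0,0,1,0,0,0,-1,0,0,1,0,0,0,-1,0,0,0,0,0,0,-1]

```text
time: 11.35
ee_pos: [0.57, -0.1996, 0.1425]
ee_rot: [0.936, 0.092, 0.336, -0.042]
ft_force: [-3.6, 0.0, 1.7]
finger_gap: 0.0068
```

```bash
python3 -c "
from h import *
ins(-18)
print('axial F',env.state()['ft_force']@zc)"
```

```text
t 11.35 q [-0.7779 -0.0346  2.1366  0.8301  0.814  -1.4947] gap 0.006752413462289124 F [-3.58    0.016   1.6732] pos [ 0.57   -0.1996  0.1425]
shift mm [-0.4064 -0.8929 -2.1645] rotvec [ 0.0022 -0.0003  0.0041] (world d [-0.0018  0.0005  0.0014] )
axial F -3.5293070688547528
```

Call:
drive_tool:
  moves: [0,0,1.5,0,0,0,-1,0,0,0,0,0,0,-1]

```text
time: 11.55
ee_pos: [0.5705, -0.2003, 0.1427]
ee_rot: [0.936, 0.093, 0.336, -0.042]
ft_force: [-4.7, 0.6, 1.2]
finger_gap: 0.0071
```

```bash
python3 -c "
from h import *
ins(-18)
print('axial F',env.state()['ft_force']@zc)"
```

```text
t 11.55 q [-0.7779 -0.0334  2.1348  0.8295  0.8139 -1.4962] gap 0.007105886513568694 F [-4.7039  0.6437  1.2235] pos [ 0.5705 -0.2003  0.1427]
shift mm [-0.8686 -1.6675 -2.1497] rotvec [ 0.0028 -0.0002  0.0063] (world d [-0.0023  0.0012  0.0011] )
axial F -3.813284844497161
```

Call:
drive_tool:
  moves: [0,0,0,0,0,0,1,0,0,0,0,0,0,1,0,0,0,0,0,0,1,0,0,0,0,0,0,1,0,0,0,0,0,0,1,0,0,0,0,0,0,1,0,0,0,0,0,0,1]

```text
time: 12.25
ee_pos: [0.571, -0.1999, 0.1432]
ee_rot: [0.936, 0.093, 0.336, -0.042]
ft_force: [0.7, 0.2, 0.6]
finger_gap: 0.0856
```

```bash
python3 - <<'E'
from h import *
ins(-18)
s=env.state();im=env.grab_frame('wrist');KE=cam('wrist',s);np.savez('w5.npz',im=im,E=KE[1]);si=env.grab_frame('side')
c2=lambda im,x0,y0,w,h,f:np.clip(cv2.resize(im[y0:y0+h,x0:x0+w],None,fx=f,fy=f,interpolation=cv2.INTER_CUBIC)*1.5,0,255).astype(np.uint8)
M=chuckR(TH,YA).as_matrix();a=np.linspace(0,2*np.pi,90)
def dr(im,KE,x0,y0,w,h,S):
    c=c2(im,x0,y0,w,h,S)
    for b,r,col in((.034,.003,(255,255,0)),(.002-.004,.028,(0,255,0))):
        P=F-zc*b+r*(np.cos(a)[:,None]*M[:,0]+np.sin(a)[:,None]*M[:,1]);cv2.polylines(c,[((proj(KE,P)-[x0,y0]+.5)*S).astype(int).reshape(-1,1,2)],True,col,1)
    return c
P=np.hstack([dr(im,KE,250,230,100,125,4),dr(si,cam('side'),290,130,80,100,5)]);save('w5.png',P)
E
```

```text
t 12.25 q [-0.7771 -0.0334  2.1344  0.8309  0.8141 -1.4962] gap 0.08562549139364935 F [0.6516 0.1742 0.6128] pos [ 0.571  -0.1999  0.1432]
shift mm [-1.6395 -1.3346 -2.2348] rotvec [ 0.0022 -0.0014  0.0063] (world d [-0.0029  0.0008  0.0007] )
```

View pics/w5.png

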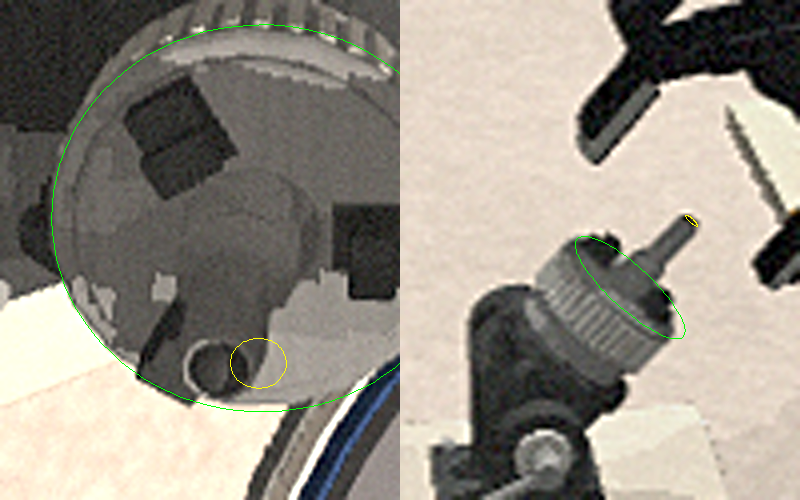

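```bash
cat >> h.py <<'E'
def ring(spin,out,dx=-.6,dy=0):
    M=chuckR(TH,YA).as_matrix();s=env.state()
    to(F-zc*out/1e3+M[:,0]*dx/1e3+M[:,1]*dy/1e3,chuckR(TH,YA,spin))
    rel=(chuckR(TH,YA).inv()*R.from_quat(s['ee_rot'])).as_rotvec();print('rel',rel,'axial F',s['ft_force']@zc,'axial M',s['torque']@zc,s['torque'])
E
python3 -c "
from h import *
ring(-1.0,16)"
```

```text
t 12.35 q [-0.7771 -0.0334  2.1344  0.8308  0.8141 -1.4962] gap 0.08517208123993296 F [ 0.7385 -1.1594 -0.571 ] pos [ 0.571  -0.1999  0.1432]
shift mm [-3.1028 -2.2962  1.2718] rotvec [-0.0229 -0.0142 -0.9937] (world d [-0.002   0.002  -0.0029] )
rel [ 0.0258  0.0014 -0.0062] axial F 0.7683495382851913 axial M -0.06391250307877765 [-0.0849  0.3458  0.0659]
```

Call:
drive_tool:
  moves: [-3,-2.3,0,-0.003,-0.002,-0.142,1,0,0,0,-0.003,-0.002,-0.142,1,0,0,0,-0.003,-0.002,-0.142,1,0,0,0,-0.003,-0.002,-0.142,1,0,0,0,-0.003,-0.002,-0.142,1,0,0,0,-0.003,-0.002,-0.142,1,0,0,0,-0.003,-0.002,-0.142,1,0,0,0,0,0,0,1]

```text
time: 13.15
ee_pos: [0.5681, -0.198, 0.1412]
ee_rot: [0.771, 0.54, 0.308, 0.14]
ft_force: [-0.4, 0.2, 0.4]
finger_gap: 0.0855
```

```bash
python3 -c "
from h import *
ring(-1.0,-28)"
```

```text
t 13.15 q [-0.7667 -0.0535  2.1571  0.8267  0.7808 -2.5198] gap 0.0855100336796526 F [-0.4163  0.2499  0.4481] pos [ 0.5681 -0.198   0.1412]
shift mm [ 0.0139  0.091  45.255 ] rotvec [-0.0007 -0.0004  0.0394] (world d [ 0.0284  0.0053 -0.0349] )
rel [ 0.0009  0.     -1.0394] axial F -0.5772034468034576 axial M 0.025165396996873878 [-0.072   0.2638 -0.0514]
```

Call:
drive_tool:
  moves: [0,0,8,0,0,0.04,1,0,0,10,0,0,0,1,0,0,10,0,0,0,1,0,0,5,0,0,0,1,0,0,0,0,0,0,1]

```text
time: 13.65
ee_pos: [0.5903, -0.1941, 0.1142]
ee_rot: [0.784, 0.52, 0.311, 0.132]
ft_force: [-0.6, 0.5, -0.1]
finger_gap: 0.0852
```

```bash
python3 -c "
from h import *
ring(-1.0,-28)"
```

```text
t 13.65 q [-0.7252  0.0388  2.1276  0.8749  0.7131 -2.5039] gap 0.08524006691760944 F [-0.5884  0.5196 -0.0808] pos [ 0.5903 -0.1941  0.1142]
shift mm [ 0.0965 -0.1807 10.1571] rotvec [-0.0006 -0.0004 -0.012 ] (world d [ 0.0062  0.0013 -0.0079] )
rel [ 0.0007  0.     -0.988 ] axial F -0.24579179813879162 axial M 0.010582958000747074 [-0.0357  0.2549 -0.0044]
```

Descend the rest and close on the ring.

Call:
drive_tool:
  moves: [0,0,6,0,0,0,1,0,0,4,0,0,0,1,0,0,0,0,0,0,-1,0,0,0,0,0,0,-1,0,0,0,0,0,0,-1,0,0,0,0,0,0,-1,0,0,0,0,0,0,-1]

```text
time: 14.35
ee_pos: [0.5962, -0.1937, 0.1059]
ee_rot: [0.785, 0.52, 0.311, 0.132]
ft_force: [8.1, 0.2, -5.7]
finger_gap: 0.0547
```

```bash
python3 -c "
from h import *
ring(-1.0,-28)"
```

```text
t 14.35 q [-0.7149  0.0662  2.1179  0.889   0.6945 -2.5152] gap 0.054717604459224814 F [ 8.079   0.1668 -5.7428] pos [ 0.5962 -0.1937  0.1059]
shift mm [ 1.0702  0.0534 -0.0069] rotvec [-0.0011  0.0008 -0.0124] (world d [0.0003 0.0009 0.0004] )
rel [ 0.0006 -0.0012 -0.9876] axial F 9.505133431768833 axial M 0.0029531795580964378 [-0.0028 -0.1148 -0.0234]
```

Call:
drive_tool:
  moves: [0,0,0,0,0,0.08,-1,0,0,0,0,0,0.12,-1,0,0,0,0,0,0.12,-1,0,0,0,0,0,0.12,-1,0,0,0,0,0,0.12,-1,0,0,0,0,0,0.12,-1,0,0,0,0,0,0.12,-1,0,0,0,0,0,0.12,-1]

```text
time: 15.15
ee_pos: [0.597, -0.193, 0.1066]
ee_rot: [0.935, 0.102, 0.338, -0.026]
ft_force: [1.3, -1.2, -2.8]
finger_gap: 0.0546
```

```bash
python3 -c "
from h import *
ring(-0.0,-28)"
```

```text
t 15.15 q [-0.714   0.0661  2.1173  0.8915  0.6957 -1.5629] gap 0.05455772401507801 F [ 1.3017 -1.2421 -2.8153] pos [ 0.597  -0.193   0.1066]
shift mm [-0.5309 -0.2805 -0.035 ] rotvec [-0.0013 -0.0007  0.0345] (world d [-0.0005  0.0002 -0.0003] )
rel [ 0.0013  0.0007 -0.0345] axial F 2.842114626906687 axial M -0.16732408399299928 [ 0.1534 -0.4304  0.2768]
```

Call:
drive_tool:
  moves: [0,0,0,0,0,0.12,-1,0,0,0,0,0,0.12,-1,0,0,0,0,0,0.12,-1,0,0,0,0,0,0.12,-1,0,0,0,0,0,0.12,-1,0,0,0,0,0,0.12,-1]

```text
time: 15.75
ee_pos: [0.5974, -0.1932, 0.1069]
ee_rot: [0.908, -0.246, 0.305, -0.147]
ft_force: [0.3, -1.2, 0.6]
finger_gap: 0.0546
```

```bash
python3 -c "
from h import *
ring(0.75,-28)
im=env.grab_frame('wrist');save('w6.png',np.clip(im*1.3,0,255).astype(np.uint8))"
```

```text
t 15.75 q [-0.7134  0.0663  2.1163  0.8905  0.6953 -0.8144] gap 0.054633463455673104 F [ 0.2969 -1.1722  0.5596] pos [ 0.5974 -0.1932  0.1069]
shift mm [-1.1528  0.2556 -0.0163] rotvec [-0.0009  0.0001  0.0377] (world d [-0.0009  0.0004 -0.0006] )
rel [0.0009 0.0003 0.7123] axial F -0.3815192700102955 axial M -0.32560651804328616 [0.0834 0.731  0.5996]
```

View pics/w6.png

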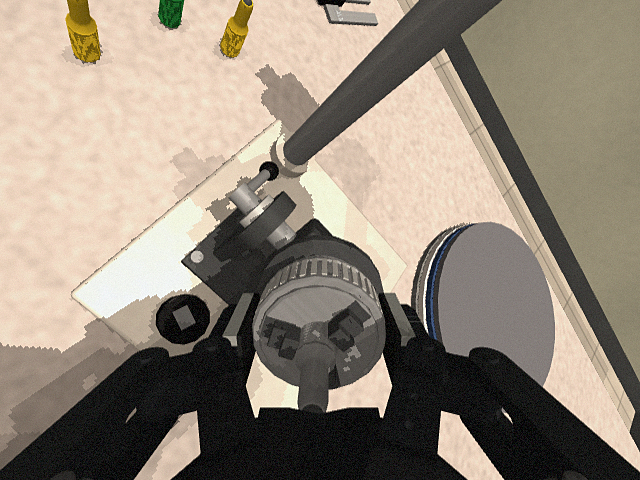

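Call:
drive_tool:
  moves: [0,0,0,0,0,0.1,-1,0,0,0,0,0,0.1,-1,0,0,0,0,0,0,-1]

```text
time: 16.1
ee_pos: [0.5976, -0.1932, 0.107]
ee_rot: [0.878, -0.338, 0.288, -0.178]
ft_force: [1.9, -3.6, -1.1]
finger_gap: 0.0548
```

```bash
python3 -c "
from h import *
ring(0.9,-28)"
```

```text
t 16.1 q [-0.7133  0.0669  2.1153  0.8895  0.6961 -0.6072] gap 0.05475560988119625 F [ 1.9036 -3.6153 -1.1186] pos [ 0.5976 -0.1932  0.107 ]
shift mm [-1.2065  0.5799 -0.0818] rotvec [-0.0009  0.001  -0.0185] (world d [-0.0011  0.0004 -0.0007] )
rel [ 0.0013 -0.0005  0.9185] axial F 1.6353928575370145 axial M 0.1369575838067371 [0.552  0.9121 0.4074]
```

Call:
drive_tool:
  moves: [0,0,0,0,0,0.08,-1,0,0,0,0,0,0.08,-1]

```text
time: 16.3
ee_pos: [0.5977, -0.1933, 0.107]
ee_rot: [0.849, -0.406, 0.273, -0.2]
ft_force: [6.7, -3.7, -4.4]
finger_gap: 0.055
```

```bash
python3 -c "
from h import *
ring(1.05,-28)"
```

```text
t 16.3 q [-0.7132  0.0675  2.1145  0.8887  0.6966 -0.4496] gap 0.05496265054194236 F [ 6.7388 -3.7306 -4.4437] pos [ 0.5977 -0.1933  0.107 ]
shift mm [-1.1973  0.79   -0.1639] rotvec [-0.0006  0.0017 -0.0253] (world d [-0.0012  0.0005 -0.0007] )
rel [ 0.0015 -0.0012  1.0753] axial F 7.212902810243921 axial M -0.3261019087896921 [0.3825 0.5395 0.8143]
```

Call:
drive_tool:
  moves: [0,0,0,0,0,0,1,0,0,0,0,0,0,1,0,0,0,0,0,0,1,0,0,0,0,0,-0.14,1,0,0,0,0,0,-0.14,1,0,0,0,0,0,-0.14,1,0,0,0,0,0,-0.14,1,0,0,0,0,0,-0.14,1,0,0,0,0,0,-0.14,1,0,0,0,0,0,-0.14,1,0,0,0,0,0,-0.14,1,0,0,0,0,0,0,1]

```text
time: 17.5
ee_pos: [0.5981, -0.1934, 0.1088]
ee_rot: [0.931, 0.138, 0.339, -0.012]
ft_force: [-0.2, -0.2, 0.4]
finger_gap: 0.0854
```

```bash
python3 - <<'E'
from h import *
ring(0,-28)
s=env.state();im=env.grab_frame('wrist');KE=cam('wrist',s);np.savez('w7.npz',im=im,E=KE[1]);si=env.grab_frame('side')
c2=lambda im,x0,y0,w,h,f:np.clip(cv2.resize(im[y0:y0+h,x0:x0+w],None,fx=f,fy=f,interpolation=cv2.INTER_CUBIC)*1.5,0,255).astype(np.uint8)
save('w7.png',np.hstack([c2(im,250,250,130,170,3),c2(si,298,140,80,102,5)]))
E
```

```text
t 17.5 q [-0.7133  0.0639  2.1152  0.8897  0.6967 -1.6355] gap 0.08542716722775237 F [-0.1674 -0.2047  0.422 ] pos [ 0.5981 -0.1934  0.1088]
shift mm [-2.566  -1.2203  1.0352] rotvec [ 0.     -0.0022  0.1112] (world d [-0.0016  0.0007 -0.0025] )
rel [-0.      0.0022 -0.1112] axial F -0.45397206433474524 axial M 0.03584567833676446 [-0.0186  0.2875 -0.0184]
```

View pics/w7.png

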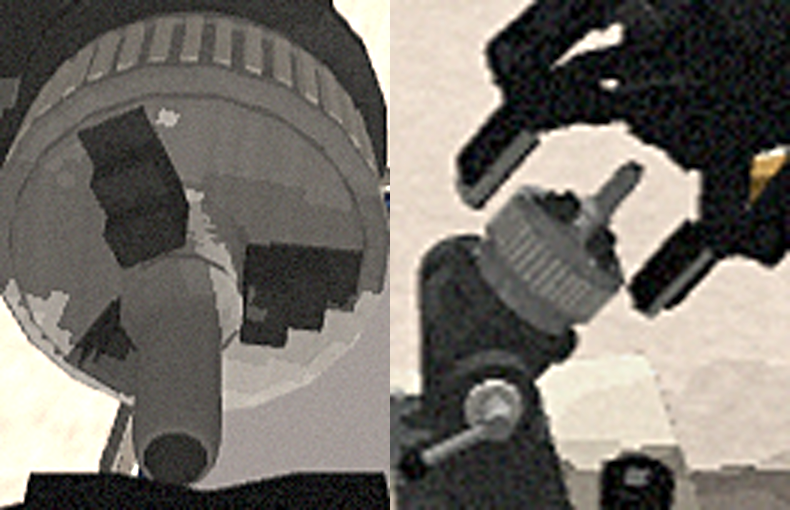

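Call:
drive_tool:
  moves: [0,0,1,0,0,-0.14,1,0,0,0,0,0,-0.14,1,0,0,0,0,0,-0.14,1,0,0,0,0,0,-0.14,1,0,0,0,0,0,-0.14,1,0,0,0,0,0,0,-1,0,0,0,0,0,0,-1,0,0,0,0,0,0,-1,0,0,0,0,0,0,-1,0,0,0,0,0,0,-1,0,0,0,0,0,0,-1]

```text
time: 18.7
ee_pos: [0.5973, -0.1953, 0.1082]
ee_rot: [0.831, 0.442, 0.322, 0.103]
ft_force: [0.8, -0.4, 0.3]
finger_gap: 0.0546
```

Call:
drive_tool:
  moves: [0,0,0,0,0,0.08,-1,0,0,0,0,0,0.08,-1,0,0,0,0,0,0.08,-1]

```text
time: 19.0
ee_pos: [0.5972, -0.1955, 0.1081]
ee_rot: [0.88, 0.335, 0.332, 0.062]
ft_force: [-1.3, -1.7, 1.0]
finger_gap: 0.0548
```

```bash
python3 -c "
from h import *
ring(-.5,-28)"
```

```text
t 19.0 q [-0.7152  0.0643  2.1151  0.8858  0.6943 -2.0681] gap 0.05475799633594959 F [-1.2698 -1.7179  1.0375] pos [ 0.5972 -0.1955  0.1081]
shift mm [ 0.3619 -3.0808  1.2505] rotvec [0.0028 0.0021 0.0451] (world d [-0.0007  0.0027 -0.0018] )
rel [-0.0033 -0.0014 -0.5451] axial F -1.793934024194714 axial M -0.4183001309412373 [-0.0154  0.0199  0.5329]
```

Call:
drive_tool:
  moves: [0,0,0,0,0,0.08,-1,0,0,0,0,0,0.08,-1]

```text
time: 19.2
ee_pos: [0.5971, -0.1957, 0.1079]
ee_rot: [0.905, 0.259, 0.336, 0.034]
ft_force: [-2.1, -1.8, -0.7]
finger_gap: 0.0545
```

```bash
python3 -c "
from h import *
ring(-.35,-28)"
```

```text
t 19.2 q [-0.7154  0.0644  2.1151  0.885   0.6942 -1.899 ] gap 0.054538998021616415 F [-2.1401 -1.8054 -0.6649] pos [ 0.5971 -0.1957  0.1079]
shift mm [ 0.09   -3.1106  1.2516] rotvec [0.003  0.0022 0.0265] (world d [-0.0005  0.0029 -0.0016] )
rel [-0.0033 -0.0017 -0.3765] axial F -1.0358166052838076 axial M -0.5330684420094338 [-0.0467 -0.1514  0.6305]
```

Call:
drive_tool:
  moves: [0,0,0,0,0,0.08,-1,0,0,0,0,0,0.08,-1]

```text
time: 19.4
ee_pos: [0.5969, -0.1958, 0.1078]
ee_rot: [0.924, 0.182, 0.337, 0.006]
ft_force: [-3.0, 0.2, -0.5]
finger_gap: 0.0548
```

```bash
python3 -c "
from h import *
ring(-.2,-28)"
```

```text
t 19.4 q [-0.7155  0.0645  2.115   0.8839  0.6943 -1.7302] gap 0.05479255499640796 F [-2.9609  0.1686 -0.4593] pos [ 0.5969 -0.1958  0.1078]
shift mm [-0.2041 -3.1006  1.2552] rotvec [0.0032 0.0023 0.0084] (world d [-0.0004  0.003  -0.0015] )
rel [-0.0034 -0.002  -0.2084] axial F -1.4795018593465659 axial M -0.6002064473291908 [-0.1395 -0.1104  0.6485]
```

Call:
drive_tool:
  moves: [0,0,0,0,0,0,1,0,0,0,0,0,0,1,0,0,0,0,0,0,1,0,0,0,0,0,0,1,0,0,-10,0,0,0,1,0,0,-20,0,0,0,1,0,0,-30,0,0,0,1,0,0,-30,0,0,0,1,0,0,-30,0,0,0,1,0,0,0,0,0,0,1]

```text
time: 20.4
ee_pos: [0.5176, -0.2091, 0.2046]
ee_rot: [0.924, 0.184, 0.336, 0.006]
ft_force: [0.3, -0.2, 1.2]
finger_gap: 0.0854
```

```bash
python3 - <<'E'
from h import *
ring(0,90)
s=env.state();im=env.grab_frame('wrist');KE=cam('wrist',s);np.savez('w8.npz',im=im,E=KE[1])
si=env.grab_frame('side');np.save('side8.npy',si)
P=[F,F-zc*.015,F-zc*.03,F-zc*.036];print('pred wrist',proj(KE,P),'side',proj(cam('side'),P))
g=im.astype(int).sum(2)//3
p=proj(KE,P).round().astype(int)
for r in range(p[0,1]-24,p[3,1]+12,3): print(r,g[r,p[0,0]-30:p[0,0]+32:2])
E
```

```text
t 20.4 q [-0.8725 -0.2558  2.1952  0.7343  0.9615 -1.6254] gap 0.08543503908534801 F [ 0.3089 -0.1667  1.2027] pos [ 0.5176 -0.2091  0.2046]
shift mm [-0.1051 -1.7374  9.0999] rotvec [0.0025 0.0047 0.211 ] (world d [ 0.005   0.0026 -0.0073] )
rel [-0.0025 -0.0047 -0.211 ] axial F -0.7535894795147855 axial M 0.003984058623358412 [-0.0654  0.2617 -0.0189]
pred wrist [[320.3669 241.2669]
 [320.3685 247.6143]
 [320.3702 254.7659]
 [320.371  257.8869]] side [[336.2981 186.2374]
 [341.3301 180.7137]
 [346.4255 175.1203]
 [348.4816 172.8632]]
217 [ 51  56  62 109  62  57 107  46  45  53  28  26  47  74 102 100 101  99
  92 105 100 104 100  90  80 104 101  91 104  79  48]
220 [ 56 104  69  63  97  47  70  27  23  30  24  19  30  16 107 103 101  99
  94 107  93 102  96  93 100  90  74 105 100  77  98]
223 [102  78  63 104  97 101  51  48  39  41  55  50  44  51  51 103 104 100
  98  99  99 101  99  99  96 100  98  74 102  95 114]
226 [ 50  47 110 108 102  66  54  59  52  51  28  40  59  40  23 109  99  91
 105  97 102  96  98  96  96 104  97 104  75 103 100]
229 [ 61  56  66  62  65  56  59  
[... 1068 characters left out ...]
  42  43  48  40  38  43  96  80  48 101  93]
256 [103  83 113 107  24  46  48  61  43  49  41 104  30  33  36  39 104  77
  99  99 100 105 103 100 102  96  97 101  98  96 137]
259 [ 61 109  46  46  50  43  54  50  53  52  44 114  23  42  49  45  78 103
  98  98  97 103 102  99 104  97 101  86 104 124 154]
262 [ 25  24 101  97  50  54  47  45  54  43 101 109  91  62  64  96 108 105
 106  99  95 104  96  97  96 108 108 107 150 158 144]
265 [  8  26  16  76 113 102  46  45 106 110 107 110 106 105 112 106 109 112
 105 106 106 104 114 108 107 111 122 156 158 159 158]
268 [168 167   4  25  23  55 100 115 103  90  89 110 106 105 113 103 109 104
 106 100 104 105 101 106 135 156 164 104  93  65  89]
```

```bash
python3 - <<'E'
from h import *
a=np.load('side8.npy').astype(int).sum(2)//3
print('side cols 336..366')
for r in range(162,192): print(r,a[r,332:364])
d=np.load('w8.npz');g=d['im'].astype(int).sum(2)//3
print('row241 left',g[241,268:300],'right',g[241,340:372])
KE=(cam('wrist')[0],d['E']);M=chuckR(TH,YA).as_matrix();t=np.linspace(0,2*np.pi,360)
P=F+zc*.002+.028*(np.cos(t)[:,None]*M[:,0]+np.sin(t)[:,None]*M[:,1]);q=proj(KE,P);print('ring pred x',q[:,0].min(),q[:,0].max(),'y',q[:,1].min(),q[:,1].max())
E
```

```text
side cols 336..366
162 [142 141 138 142 141 143 144 145 145 147 143 144 141 141 142 142 140 140
 140 138 141 143 145 140 146 145 154  90  62  47 149 153]
163 [143 146 142 140 142 141 145 144 141 141 145 143 143 143 141 143 144 146
 144 144 147 142 147 142 138 141 147 157  83  57 104 153]
164 [145 145 141 140 143 143 144 146 145 140 141 140 144 143 145 144 145 139
 140 146 146 141 141 142 141 139 144 152  90  59  50  98]
165 [142 145 143 143 144 149 145 144 142 139 137 139 139 138 139 143 141 144
 143 140 143 142 147 146 146 144 148 151  93  74  58 105]
166 [133 139 139 141 141 140 143 143 143 139 140 140 149 143 144 138 142 142
 141 143 142 143 143 140 145 146 143 150 155  90  57  54]
167 [140 141 140 144 144 144 142 141 140 142 138 144 146 144 144 141 146 143
 144 143 138 142 135 139 141 141 142 144 149 155  91  56]
168 [142 146 147 148 144 140 143 137 138 141 142 145 140 140 142 140 142 140
 141 144 142 141 141 142 144 138 142 140 142 155  96  62]
169 [138 138 139 140 136 138 142 141 142 140 145 146 146 145 140 144 145 143
 144 143 145 146 142 140 141 137 147 142 144 149 102  75]
1
[... 2601 characters left out ...]
 54  17  87 149 144 141 142 143 142 142
 144 137 137 136 133 135 138 138 133 130 136 138 139 139]
190 [ 89  81  73  88  95  68  36  38  33  23  31 147 140 137 135 139 136 137
 139 137 139 141 138 140 140 138 140 142 143 143 143 145]
191 [ 61  88  75  70  89 103  75  36  20  12  14  88 140 138 137 139 135 139
 138 143 139 140 137 136 133 133 133 130 130 137 137 144]
row241 left [26 27 27 23 22 26 17 22 22 24 29 27 26 26 20 17 68 94 97 50 72 95 93 96
 95 97 96 99 85 89 52 57] right [ 15  37  49  64  74  70  77  96 107 116  51 101  99 100  94 162 158 158
 163 158 154 156 155 152 151 158 154 154 161 159 156 157]
ring pred x 283.9733256272649 356.80462011614 y 204.58349373721234 274.0358213937801
```

```bash
python3 -c "
from h import *
s=env.state();print(s['time'],s['ft_force'],s['finger_gap']);print(env.close_job())"
```

```text
20.5 [-0.7368  0.2459 -0.1157] 0.08511141247349836
the job is handed in; nothing more can be done
None
```

I took the half bar by the neck, drew it out of the rack and lowered it head first along the chuck's axis. It stopped on the bottom of the bore and I let go. I then turned the knurled ring clockwise in two grips, about 2.6 rad by the gripper's own rotation, opened the gripper and backed off. The job was handed in at 20.5 s; the simulator gives no verdict.

**Checks that agreed:**
- **Tightness:** the turning moment rose from about 0.17 N m when free to about 0.60 N m at the end, which is above the 0.35 to 0.5 N m given for a firm hold.
- **Depth and straightness:** in the last side image the bar's tip was within about 1 pixel (roughly 1.3 mm) of where a fully home, straight bar should be.
- **Clear of the robot:** the wrist force at the end was near zero and the gripper was fully open.

**Less certain:**
- **Centring:** the last wrist image puts the tip about 1.5 mm towards the robot from the ring's centre. That is roughly 0.03 rad of tilt if real, and it is within the limits. It may also be a small error in my estimate of the chuck's lean.
- **Seating depth:** the bar stopped about 2 mm deeper than my estimate of the bore's bottom, which I put down to calibration.
- **Jaw contact:** I did not see the three jaws' contact directly. A picture taken between the two ring grips still seemed to show a gap at one jaw, so the firm hold rests mainly on the turning moment.

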